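Open the yellow push-to-open supply cupboard

TASK

Press the yellow cupboard's door near its free edge until the push-catch lets go, then take the hand away so that the spring sets the door ajar by itself. Then swing the yellow door wide open, about square to the cupboard, by pushing its inner side with the outside of the fingers; do not pinch the door, leave the blue cupboard shut, and leave every other thing where it stands.

Things in the scene. Friction and masses are not known exactly. Their poses are not given: they have to be found in the camera images.
- cupboard_y: Yellow painted cupboard standing on the bench: 220 mm deep (its x), 250 mm wide (its y), 260 mm high, fixed. Origin: centre of its underside, on the bench; its front, with the door, looks along its own -x. The carcass front lies 110 mm in front of the origin, its top 260 mm above it. Two loose things stand on the rear half of its top (see parcel_tape and ink_can), the foremost at least 95 mm behind the carcass front.
- door_y (a joint): Hinge of the yellow door, rad: 0 shut (6 mm gap to the carcass), about -0.02 pressed fully in, 0.2 to 0.3 ajar, 1.57 square to the cupboard, 1.65 end stop. Once ajar it swings freely, with slight friction (0.06 N m), and stays where it is left; the catch does not hold it again. The open-topped wedge between the ajar door and the carcass can be entered by the fingers from above.
- door_y_push (a point): Centre of the push mark, a dark rubber disc 32 mm across on the door's outer face, 215 mm from the hinge, 35 mm from the free edge, 30 mm below the upper edge; moves with the door. Pressed here the door gives about 5 mm against 5 to 8 N, then meets a stop, where the catch lets go. x axis: into the door; y: along it to the hinge; z: up.
- door_y_hinge (a point): Point on the yellow door's vertical hinge axis, level with the door's upper edge (258 mm above the bench), in the plane of its inner face; the outer face lies 18 mm further out. The hinge is at the cupboard's +y edge, on the left for someone facing the door.
- door_y_edge (a point): Upper free corner of the yellow door, in the plane of its inner face, 250 mm from the hinge; moves with it. The door is a flat yellow panel without handle, 250 mm wide, 250 mm high (its lower edge 8 mm above the bench), 18 mm thick (outer half door_y_c0, inner half door_y_c1), standing before the carcass.
- catch_y_tip (a point): Tip of the yellow cupboard's spring plunger, 16 mm across, behind the door, 208 mm from the hinge, 100 mm above the bench (158 mm below the door's upper edge). When the finger goes back after a full press it comes out 45 mm within about 0.5 s and leaves the door ajar, its free edge 50 to 75 mm out: the hand must draw back 90 mm or more to be clear.
- cupboard_b: Blue painted cupboard standing on the bench: 220 mm deep (its x), 250 mm wide (its y), 260 mm high, fixed. Origin: centre of its underside, on the bench; its front, with the door, looks along its own -x. The carcass front lies 110 mm in front of the origin, its top 260 mm above it. Same model as the yellow one; which of the two stands on the left changes.
- door_b (a joint): Hinge of the blue cupboard's door, rad, 0 shut, growing as it opens. It must stay shut.
- parcel_tape: Loose rust-brown roll of parcel tape, 96 mm across, 48 mm high, lying flat on top of the yellow cupboard, at the rear. Origin: centre of its underside.
- ink_can: Loose steel can with a paper label, 60 mm across, 85 mm high, standing on top of the yellow cupboard, at the rear. Origin: centre of its underside.
- label_roll: Loose white roll of label stock, 100 mm across, 50 mm high, lying flat on top of the blue cupboard, at the rear. Origin: centre of its underside.
- core_carton: Loose small cardboard box, 85 x 110 x 70 mm high, on the bench before the blue cupboard's door, outside the yellow door's swing. Origin: centre of its underside.
- cleaner_bottle: Loose white plastic bottle with red cap, 64 mm across, 160 mm high, on the bench at the left (+y) side. Origin: centre of its underside.
- mug: Loose blue mug, 80 mm across, 90 mm high, on the bench at the left, near side. Origin: centre of its underside.
- screwdriver: Loose screwdriver with red handle, lying on the bench at the right (-y) side. Origin: about its middle, on the bench.
- masking_tape: Loose yellow roll of masking tape, 100 mm across, 25 mm high, lying flat on the bench at the right side. Origin: centre of its underside.

How it is judged:
On the way, in this order (a step that is already met when the one before it is completed fails the run):
1. the yellow door is pressed in until its catch lets go (value of joint door_y below -0.015 rad).
2. the spring has set the yellow door ajar and nothing of the robot touches it (value of joint door_y between 0.12 and 0.6 rad and contact force between each of the fingers, the arm and door_y_c0 below 0.2 N and contact force between each of the fingers, the arm and door_y_c1 below 0.2 N), for 0.2 s.
At the end, for the whole second after the job is handed in: The yellow door stands still, open by at least 77 degrees (1.35 rad); the blue door is shut (below 0.03 rad); every loose thing is within 30 mm of where it stood (value of joint door_y above 1.35 rad and velocity of joint door_y between -0.05 and 0.05 rad/s and value of joint door_b below 0.03 rad and distance of each of parcel_tape, ink_can, label_roll, core_carton, cleaner_bottle, mug, screwdriver, masking_tape from where it was at the start of the episode below 0.03 m); the robot touches nothing.
It fails at once if the blue cupboard's door is opened or its catch pressed in (value of joint door_b above 0.03 rad or value of joint door_b below -0.015 rad).
It fails at once if the door is pinched: the fingers press on its outer and inner face at once (over 2 N each) (contact force between the fingers and door_y_c0 above 2 N and contact force between the fingers and door_y_c1 above 2 N).
It fails at once if one of the other things is lifted or shifted by more than 30 mm (distance of any of parcel_tape, ink_can, label_roll, core_carton, cleaner_bottle, mug, screwdriver, masking_tape from where it was at the start of the episode above 0.03 m).
It fails at once if a standing can, bottle, mug or carton is tipped over (more than 30 degrees) (angle between any of ink_can, cleaner_bottle, mug, core_carton's own z axis and vertical above 0.52 rad).
It also fails if it takes over 58 s, if anything falls off the work surface, if the arm or the gripper's body presses on something with over 40 N, if the wrist force passes 120 N, or if a joint passes its speed limit or range.

ROBOT

A 7-joint arm with a two-finger parallel gripper is mounted at the origin on the work surface. World frame = base frame: x ahead of the robot, y to its left, z up, the work surface at z = 0. Lengths are in m, angles in rad, forces in N, time in s.
With the tool pointing down it reaches from about 0.4 to 0.875 m from the base axis. Payload 4.4 kg.
Tool frame: the origin (TCP) lies on the centre line of the jaws, within the pads' length; the fingertips stand 8 mm ahead of it and the grasp point (between the pads) lies 11 mm behind it; z points along the fingers, y is the line along which they close (so a half turn about z gives the same grasp; the last joint's range is limited). The gripper opens to 85 mm and grips with 20 to 120 N. Pads are 22 mm wide; open, the fingers measure 114 mm over their backs; the gripper's body (76 mm by 85 mm) begins 54 mm behind the grasp point. The pads swing forward as they close: fully open they stand 13 mm farther back than shut.
Start: joints at [-1.293, 0.628, 0.038, 1.517, -0.027, 0.996, -0.02], TCP at [0.219, 0.612, 0.239] pointing down, gripper open.
Joint ranges: [-3.06, 3.06], [-0.37, 2.12], [-1.25, 1.32], [0.18, 2.47], [-1.1, 4.24], [0.23, 1.98], [-2.94, 2.94]. Speed limits (rad/s): [2.57, 2.57, 3.14, 3.14, 3.14, 3.14, 3.14].

INTERFACE

Orientations are given as [roll, pitch, yaw] about the fixed x, y, z axes, in that order (R = Rz(yaw) Ry(pitch) Rx(roll)).
In Python, from workcell import monitor, cams, bot, finder gives the robot as it stands.
- The arm moves only by the tool carry_out, never from a script. Its argument "series" is a list of rows, each a list of 5 numbers: the shift along the world's x, y, z in units of 50 mm (1.0 is 50 mm), then the turn about the world's z in units of 5 degrees (1.0 is 5 degrees), then the finger opening in mm, from 0 to 85.4. In form: [[x, y, z, spin, claw], ...]. A call has 1 to 12 rows; each row is the pose to reach, as a shift and turn from the pose commanded when the call began; what a row does not reach only later rows make up. A row lasts 1/10 s, in which the tool goes at most 50 mm and 8.59 degrees, less where a joint would pass 70% of its speed; a pose out of reach is approached as far as the arm can. A call with a gripper value outside its range is refused whole. The fingers move at their own pace and stop on an object; "force" is the grip in N (left out, the last holds). Time passes only in rows, so rows that repeat a pose let the fingers close. It gives the time, the measured TCP pose, the force, the opening and the grip force at its end, in the units of the state.
- monitor.observe(): the state, without advancing time (a new reading comes with each control period).
- cams.grab_frame(name): name is "side" or "top" or "wrist"; returns the picture (480x640x3 uint8, red, green, blue); there is no depth.
- cams.calibration(name): a dict with "K" (3x3 intrinsics, pixels), "k1" (the pictures are not rectified: a ray, as slopes to the right and down, at radius r is drawn at 1 + k1 r^2 times it, then the intrinsics apply), "R" (3x3) and "t" (3): a world point X has camera coordinates R X + t; the wrist camera has in their place "tool_from_camera" (4x4, takes a point from camera to tool coordinates, whose origin is the TCP and whose axes are the flange's). Camera axes: x right, y down, z forward; pixel columns grow to the right and rows downward; lengths in m; the calibration is good to about 2 mm. A picture is of the moment at which its call begins: read the wrist's pose just before it. calibration takes no time and is no camera call.
- bot.hand_in(): hands the job in; it is judged then, once.
Trained networks look in the newest picture that a camera, given by its name, has taken for a name from the list of things; names that differ only in an ending like _2 or _b are one class to them, and where a whole thing is asked for, a point or a joint stands for the part that bears it (a point fixed in the world has none). Each returns a list of dicts, best first, with "confidence" (0 to 1); they miss things now and then, are a little off and sometimes report something else, mostly with a low value. They report only what shows in the picture. A call takes as long as a camera call.
- finder.search_frame(label, camera): "position" ([x, y, z] in m, in world coordinates, good to about 4 mm: the middle of the surface that is visible of it).
- finder.silhouettes(label, camera): "mask" (480x640 bool, what is visible of it).
The state is a dict: "time": time; "joints": joint angles; "qvel": joint speeds; "joint_torque": joint torques, N m; "tcp_pos": TCP position; "tool_rot": TCP orientation; "ft_force": force on the tool from outside, world axes, zero at the start; "ft_torque": the same for the moment, N m; "gripper_width": finger opening in m; "grasp_force": force on a finger pad.
Only numpy, scipy, OpenCV 4.12 (cv2) and the standard library are available. Lean on these libraries where they do the work, as an engineer would, in place of code of your own. Each camera call takes 0.05 s, during which the arm holds its last target. There are 200 camera calls.

## Working session

There is one attempt and no reset: what is moved stays moved. The work goes in short steps, Python scripts to look and compute and a tool call to move; the robot and the scene stay as the last step left them, time stands still between calls to the robot, and variables do not carry over. Pictures are saved under pics/ and viewed, at most 10 in all, crops included, and the job is handed in when it is done.

Besides the shell and the picture viewer there is one more tool, called by a JSON object that holds its "api" and its "payload". carry_out: Moves the arm, as the interface text tells. Its arguments: {"type":"object","properties":{"series":{"type":"array","items":{"type":"array","items":{"type":"number"}}},"force":{"type":"number"}},"required":["series"]}

```bash
mkdir -p pics
python3 - <<'E'
from workcell import monitor,cams,bot,finder
import cv2,numpy as np
s=monitor.observe();print({k:np.round(v,3).tolist() for k,v in s.items()})
ims=[]
for c in("top","side"):
    im=cams.grab_frame(c);cv2.imwrite(f"pics/{c}0.png",im[:,:,::-1])
    for n in["door_y_push","door_y_hinge","door_y_edge","cupboard_y","cupboard_b","core_carton","ink_can","parcel_tape","cleaner_bottle","mug"]:
        try:
            for r in finder.search_frame(n,c)[:2]:print(c,n,np.round(r["position"],3).tolist(),round(r["confidence"],2))
        except Exception as e:print(c,n,e)
E
```

```text
{'time': 0.0, 'joints': [-1.293, 0.629, 0.038, 1.518, -0.027, 0.996, -0.02], 'qvel': [0.001, 0.001, -0.0, 0.0, -0.002, -0.0, -0.0], 'joint_torque': [-0.0, -56.339, 1.226, -19.344, 0.011, 0.01, 0.0], 'tcp_pos': [0.219, 0.611, 0.238], 'tool_rot': [-3.14, 0.0, 2.798], 'ft_force': [1.15, -0.43, 0.13], 'ft_torque': [0.01, 0.046, -0.006], 'grasp_force': 0.0, 'gripper_width': 0.086}
top door_y_push [0.58, -0.186, 0.203] 0.81
top door_y_hinge [0.581, -0.19, 0.201] 0.61
top door_y_edge [0.578, -0.191, 0.2] 0.56
top cupboard_y [0.664, 0.176, 0.256] 0.89
top cupboard_y [0.656, -0.183, 0.259] 0.86
top cupboard_b [0.664, 0.176, 0.256] 0.89
top cupboard_b [0.656, -0.183, 0.259] 0.86
top core_carton [0.48, 0.168, 0.073] 0.79
top ink_can [0.739, -0.249, 0.344] 0.63
top parcel_tape [0.746, -0.136, 0.305] 0.86
top cleaner_bottle [0.488, 0.494, 0.106] 0.68
top cleaner_bottle [0.581, -0.187, 0.203] 0.22
top mug [0.368, 0.515, 0.034] 0.88
side door_y_push [0.578, -0.22, 0.177] 0.59
side door_y_push [0.381, -0.497, 0.026] 0.3
side door_y_hinge [0.493, 0.486, 0.077] 0.68
side door_y_hinge [0.58, -0.223, 0.174] 0.56
side door_y_edge [0.579, -0.221, 0.177] 0.75
side cupboard_y [0.645, 0.085, 0.244] 0.92
side cupboard_y [0.648, -0.27, 0.239] 0.8
side cupboard_b [0.645, 0.085, 0.244] 0.92
side cupboard_b [0.648, -0.27, 0.239] 0.8
side core_carton [0.485, 0.148, 0.067] 0.56
side core_carton [0.737, -0.273, 0.326] 0.29
side ink_can [0.734, -0.273, 0.329] 0.65
side parcel_tape [0.748, -0.14, 0.296] 0.65
side cleaner_bottle [0.49, 0.487, 0.081] 0.87
side mug [0.367, 0.476, 0.058] 0.93
```

View pics/top0.png

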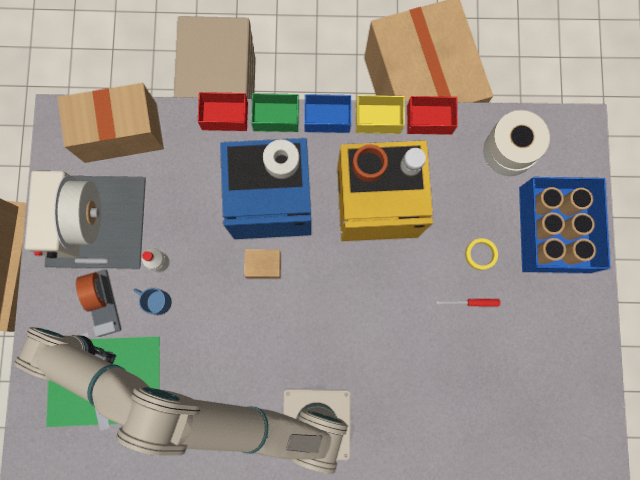

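View pics/side0.png

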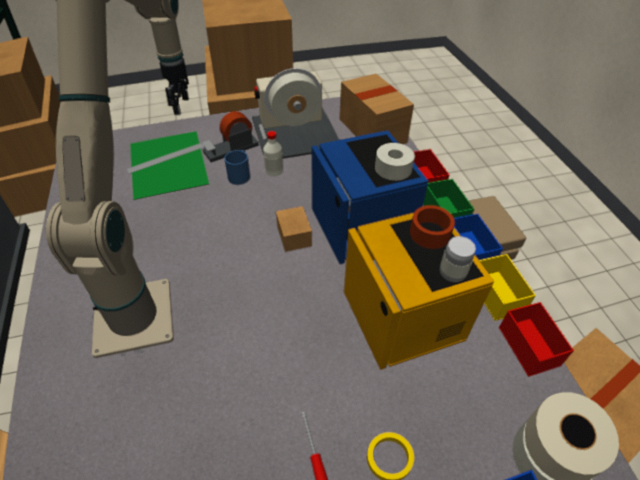

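The top view shows the yellow cupboard at right (px 340–432, 140–240) with its door on the near side, and the carton before the blue one at (262,263). In the side view the push mark is at (385,308). I'll zoom in to read the door's upper edge.

```bash
cat > h.py <<'E'
import cv2,numpy as np
from workcell import cams
def ray(c,uv):
    k=cams.calibration(c);K=np.array(k["K"]);uv=np.array(uv,float).reshape(-1,1,2)
    n=cv2.undistortPoints(uv,K,np.array([k["k1"],0,0,0.])).reshape(-1,2)
    R=np.array(k["R"]);t=np.array(k["t"])
    return -R.T@t,np.c_[n,np.ones(len(n))]@R
def plane(c,uv,z,ax=2):
    o,d=ray(c,uv);return o+d*((z-o[ax])/d[:,ax])[:,None]
def proj(c,X):
    k=cams.calibration(c);r,_=cv2.Rodrigues(np.array(k["R"]))
    return cv2.projectPoints(np.array(X,float).reshape(-1,1,3),r,np.array(k["t"],float),np.array(k["K"]),np.array([k["k1"],0,0,0.]))[0].reshape(-1,2)
E
python3 - <<'E'
import cv2,numpy as np
a=cv2.imread("pics/top0.png")[195:250,330:440];b=cv2.imread("pics/side0.png")[210:375,335:500]
a=cv2.resize(a,None,fx=7,fy=7,interpolation=2)[:, :770];cv2.imwrite("pics/ta.png",a)
from h import *
print(plane("top",[[340,240],[428,236],[433,225],[431,141],[338,143]],.258).round(3))
E
```

```text
[[ 0.533 -0.057  0.258]
 [ 0.548 -0.304  0.258]
 [ 0.58  -0.319  0.258]
 [ 0.826 -0.316  0.258]
 [ 0.815 -0.048  0.258]]
```

View pics/ta.png

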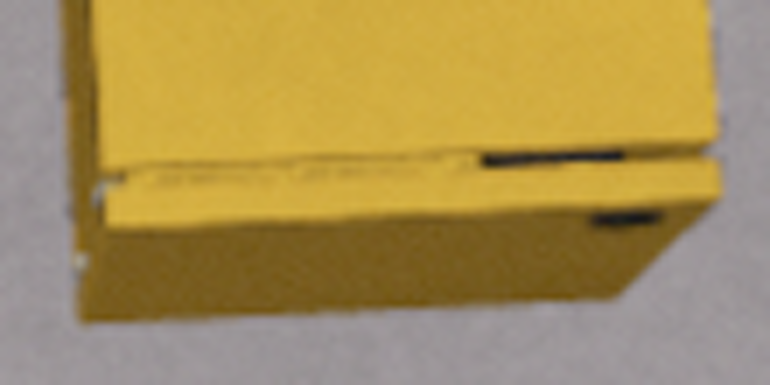

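Run:
```python
from h import *
p=lambda a:[(330+x/7-.43,195+y/7-.43) for x,y in a]
P=plane("top",p([(107,228),(720,203),(720,160),(110,183)]),.258);print(P.round(4))
print(plane("top",p([(625,218)]),.228).round(4), np.degrees(np.arctan2(P[1,0]-P[0,0],-(P[1,1]-P[0,1]))))
print(plane("top",p([(97,165),(718,140)]),.26).round(4))
# side view mark: distance along y at front plane x from top
print(plane("side",[(385.5,308)],.228).round(4), plane("side",[(429,237)],.26).round(3))
```

```text
[[ 0.5695 -0.0701  0.258 ]
 [ 0.5837 -0.3171  0.258 ]
 [ 0.6014 -0.3174  0.258 ]
 [ 0.588  -0.0712  0.258 ]]
[[ 0.5827 -0.284   0.228 ]] 3.294023074426607
[[ 0.5949 -0.0658  0.26  ]
 [ 0.6092 -0.3163  0.26  ]]
[[ 0.5847 -0.2844  0.228 ]] [[ 0.743 -0.145  0.26 ]]
```

The door runs from hinge (0.588,-0.070) to free corner (0.601,-0.317), so the yaw is about 3.3°. The push mark is at (0.583,-0.284,0.228). I'll press with the closed fingers, pad edges square to the door, and first travel high towards it.

{"api": "carry_out", "payload": {"series": [[0,0,3.6,0,0],[0,0,3.6,0,0],[0,0,3.6,0,0],[0,0,3.6,0,0],[5.6,-8.2,3.6,4.6,0],[5.6,-8.2,3.6,4.6,0],[5.6,-8.2,3.6,4.6,0],[5.6,-8.2,3.6,4.6,0],[5.6,-8.2,3.6,4.6,0],[5.6,-8.2,3.6,4.6,0],[5.6,-8.2,3.6,4.6,0],[5.6,-8.2,3.6,4.6,0]]}}

```text
time: 2.3
tcp_pos: [0.4455, 0.2798, 0.4197]
tool_rot: [3.141, 0.001, -3.084]
ft_force: [0.7, 0.8, -0.1]
gripper_width: -0.0
grasp_force: 0.0
```

{"api": "carry_out", "payload": {"series": [[1,-11,0,0,0],[1,-11,0,0,0],[1,-11,0,0,0],[1,-11,0,0,0],[1,-11,0,0,0],[1,-11,0,0,0],[1,-11,0,0,0],[1,-11,0,0,0],[1,-11,0,0,0],[1,-11,0,0,0],[1,-11,0,0,0],[1,-11,0,0,0]]}}

```text
time: 3.5
tcp_pos: [0.4926, -0.2763, 0.419]
tool_rot: [-3.136, -0.002, -3.095]
ft_force: [-0.7, -0.2, -0.2]
gripper_width: 0.0002
grasp_force: 0.0
```

{"api": "carry_out", "payload": {"series": [[0.4,-0.2,-1,0,0],[0.4,-0.2,-2,0,0],[0.4,-0.2,-3,0,0],[0.4,-0.2,-3.5,0,0],[0.4,-0.2,-3.9,0,0],[0.4,-0.2,-3.9,0,0]]}}

```text
time: 4.1
tcp_pos: [0.513, -0.2766, 0.2215]
tool_rot: [3.138, -0.005, -3.083]
ft_force: [0.1, 0.8, -0.6]
gripper_width: 0.0001
grasp_force: 0.0
```

Run:
```python
from workcell import monitor,cams
import cv2,numpy as np
s=monitor.observe();print(s["tcp_pos"],s["tool_rot"],s["ft_force"])
a=cv2.resize(cams.grab_frame("top")[180:260,320:450,::-1],None,fx=3,fy=3);b=cv2.resize(cams.grab_frame("side")[150:390,320:510,::-1],None,fx=2,fy=2)
w=np.zeros((480,780,3),np.uint8);w[:240,:390]=a;w[:480,395:775]=b;cv2.imwrite("pics/pre.png",w)
```

```text
[ 0.51299228 -0.27660553  0.2214507 ] [ 3.13814635 -0.00549921 -3.08349263] [ 0.05087969  0.75545723 -0.55647769]
```

View pics/pre.png

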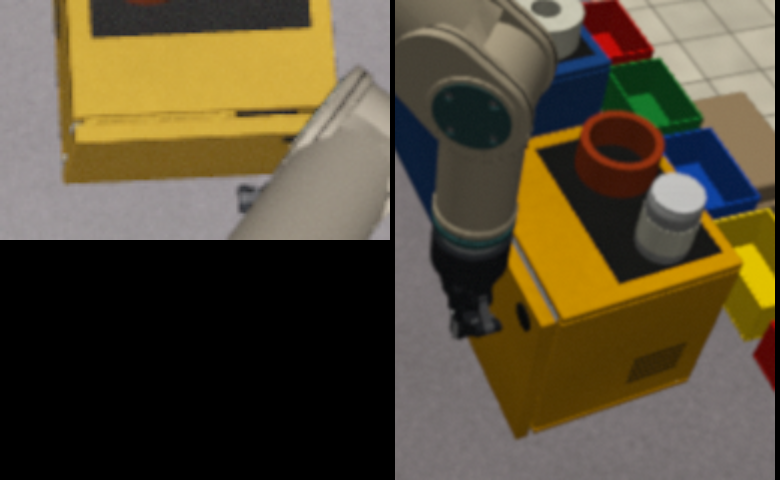

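The fingers stand about 60 mm in front of the dark mark, which is at (523,316) in the side crop, and at its height. I'll advance to near contact.

{"api": "carry_out", "payload": {"series": [[0.4,-0.2,0,0,0],[0.8,-0.2,0.05,0,0],[0.9,-0.18,0.05,0,0],[1.0,-0.16,0.05,0,0],[1.08,-0.15,0.05,0,0],[1.14,-0.15,0.05,0,0],[1.14,-0.15,0.05,0,0]]}}

```text
time: 4.9
tcp_pos: [0.5714, -0.2858, 0.2269]
tool_rot: [3.142, -0.0, -3.084]
ft_force: [-0.4, -0.1, -0.6]
gripper_width: 0.0002
grasp_force: 0.0
```

{"api": "carry_out", "payload": {"series": [[0.04,0,0,0,0],[0.08,0,0,0,0],[0.12,0,0,0,0],[0.14,0,0,0,0],[0.14,0,0,0,0]]}}

```text
time: 5.4
tcp_pos: [0.5753, -0.2859, 0.2268]
tool_rot: [3.14, -0.006, -3.085]
ft_force: [-9.0, 2.2, 5.0]
gripper_width: -0.0001
grasp_force: 4.3
```

{"api": "carry_out", "payload": {"series": [[0.04,0,0,0,0],[0.08,0,0,0,0],[0.12,0,0,0,0],[0.16,0,0,0,0],[0.16,0,0,0,0]]}}

```text
time: 5.9
tcp_pos: [0.5756, -0.2859, 0.2268]
tool_rot: [3.135, -0.021, -3.088]
ft_force: [-26.9, 5.4, 18.6]
gripper_width: 0.0001
grasp_force: 13.2
```

The stop is reached: 27 N with no further travel. I'll draw back quickly.

{"api": "carry_out", "payload": {"series": [[-1,0,0,0,0],[-2,0,0,0,0],[-3,0,0,0,0],[-3,0,0,0,0],[-3,0,0,0,0],[-3,0,0,0,0],[-3,0,0,0,0],[-3,0,0,0,0],[-3,0,2,0,0],[-3,0,4,0,0],[-3,0,4,0,0]]}}

```text
time: 7.0
tcp_pos: [0.4369, -0.2856, 0.3784]
tool_rot: [-3.141, -0.001, -3.083]
ft_force: [1.2, 0.0, 0.5]
gripper_width: -0.0001
grasp_force: 0.0
```

Run:
```python
from workcell import monitor,cams
import cv2,numpy as np
s=monitor.observe();print(s["tcp_pos"],s["tool_rot"],s["ft_force"])
a=cv2.resize(cams.grab_frame("top")[190:255,330:445,::-1],None,fx=4,fy=4,interpolation=2);b=cv2.resize(cams.grab_frame("side")[190:390,330:500,::-1],None,fx=2,fy=2)
w=np.zeros((400,800,3),np.uint8);w[:260,:460]=a;w[:400,460:800]=b;cv2.imwrite("pics/ajar.png",w)
```

```text
[ 0.43693493 -0.28563353  0.37841006] [-3.14148180e+00 -7.85763043e-04 -3.08343000e+00] [1.16017    0.04952265 0.4894079 ]
```

View pics/ajar.png

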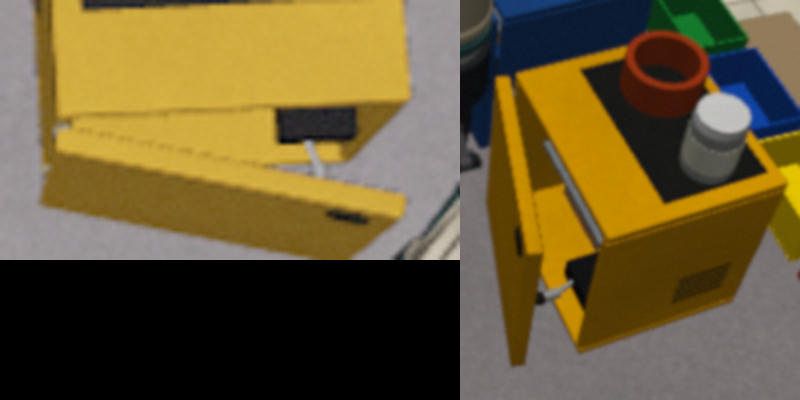

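The door stands ajar with its inner free corner at pixel (431,239.5), about 62 mm out, or roughly 0.25 rad. The wedge middle at y=-0.286 is x≈0.576, with about 61 mm of gap. I'll enter it from above.

{"api": "carry_out", "payload": {"series": [[1,0,0,-1.4,0],[2,0,0,-1.4,0],[2.6,0,0,-1.4,0],[2.8,0,0,-1.4,0],[2.8,0,0,-1.4,0],[2.8,0,0,-1.4,0],[2.8,0,-1,-1.4,0],[2.8,0,-1.8,-1.4,0],[2.8,0,-2.2,-1.4,0],[2.8,0,-2.6,-1.4,0],[2.8,0,-3.1,-1.4,0],[2.8,0,-3.1,-1.4,0]]}}

```text
time: 8.3
tcp_pos: [0.5732, -0.2852, 0.2194]
tool_rot: [3.139, -0.006, 3.075]
ft_force: [-0.9, 0.0, 0.3]
gripper_width: -0.0002
grasp_force: 0.0
```

Run:
```python
import numpy as np
y0=np.radians(3.3);h=np.array([.588,-.070]);p0=np.array([.5732,-.2852])
for f in np.r_[.25:1.58:.11]:
    r=.205-.055*(f-.25)/1.3
    a=y0-np.pi/2-f;n=y0-f
    p=h+r*np.array([np.cos(a),np.sin(a)])+.012*np.array([np.cos(n),np.sin(n)])
    print(round(f,2),p.round(3),((p-p0)/.05).round(2),round((3.3-np.degrees(f)+7.1-3.3)/5,1),round(np.hypot(*p),3))
```

```text
0.25 [ 0.561 -0.274] [-0.25  0.23] -1.4 0.624
0.36 [ 0.54  -0.265] [-0.67  0.41] -2.7 0.601
0.47 [ 0.521 -0.254] [-1.05  0.62] -4.0 0.579
0.58 [ 0.503 -0.242] [-1.4   0.87] -5.2 0.558
0.69 [ 0.488 -0.227] [-1.71  1.16] -6.5 0.538
0.8 [ 0.474 -0.212] [-1.98  1.46] -7.7 0.519
0.91 [ 0.463 -0.196] [-2.21  1.79] -9.0 0.502
1.02 [ 0.453 -0.178] [-2.4   2.14] -10.3 0.487
1.13 [ 0.446 -0.161] [-2.54  2.49] -11.5 0.474
1.24 [ 0.442 -0.143] [-2.63  2.85] -12.8 0.464
1.35 [ 0.439 -0.125] [-2.69  3.2 ] -14.0 0.456
1.46 [ 0.438 -0.108] [-2.7   3.55] -15.3 0.451
1.57 [ 0.44  -0.091] [-2.67  3.89] -16.6 0.449
```

{"api": "carry_out", "payload": {"series": [[-0.25,0.2,0,-0.7,0],[-0.45,0.3,0,-1.4,0],[-0.67,0.4,0,-2.0,0],[-0.85,0.5,0,-2.7,0],[-1.05,0.6,0,-3.4,0],[-1.22,0.75,0,-4.0,0],[-1.4,0.87,0,-4.7,0],[-1.55,1.0,0,-5.3,0],[-1.71,1.16,0,-6.0,0],[-1.85,1.3,0,-6.8,0],[-1.98,1.46,0,-7.5,0],[-1.98,1.46,0,-7.7,0]]}}

```text
time: 9.5
tcp_pos: [0.4769, -0.2123, 0.2234]
tool_rot: [3.14, 0.0, 2.404]
ft_force: [0.2, 0.5, -0.9]
gripper_width: 0.0003
grasp_force: 0.0
```

Run:
```python
from workcell import monitor,cams
import cv2,numpy as np
s=monitor.observe();print(s["tcp_pos"],s["tool_rot"],s["ft_force"])
a=cv2.resize(cams.grab_frame("top")[190:290,320:450,::-1],None,fx=3,fy=3,interpolation=2);b=cv2.resize(cams.grab_frame("side")[150:390,300:500,::-1],None,fx=2,fy=2)
w=np.zeros((480,800,3),np.uint8);w[:300,:390]=a;w[:480,400:800]=b;cv2.imwrite("pics/mid.png",w)
```

```text
[ 0.47686447 -0.21234139  0.2234104 ] [3.13999362e+00 3.93992026e-04 2.40379933e+00] [ 0.23653445  0.47197881 -0.93822386]
```

View pics/mid.png

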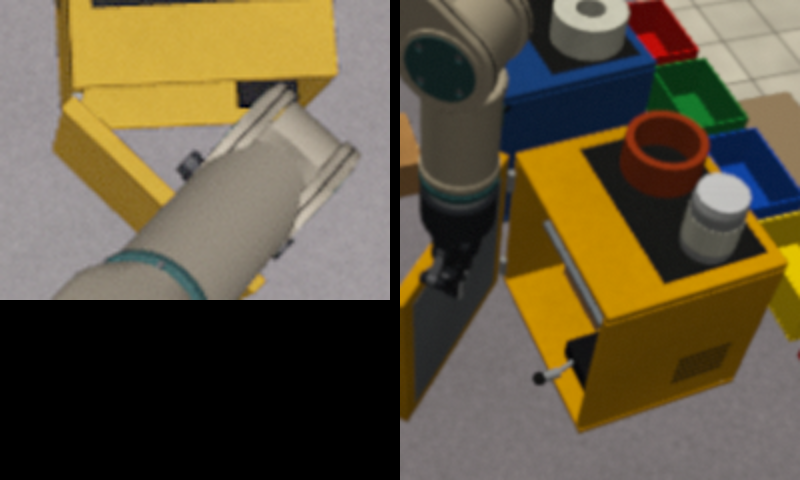

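The fingers' outside is swinging the door, now at about 0.8 rad (top crop). I'll continue along the arc.

{"api": "carry_out", "payload": {"series": [[-0.12,0.16,0,-0.7,0],[-0.25,0.33,0,-1.3,0],[-0.35,0.5,0,-2.0,0],[-0.44,0.68,0,-2.6,0],[-0.52,0.85,0,-3.2,0],[-0.58,1.03,0,-3.8,0],[-0.63,1.2,0,-4.5,0],[-0.67,1.39,0,-5.1,0],[-0.7,1.56,0,-5.7,0],[-0.73,1.74,0,-6.3,0],[-0.74,1.85,0,-7.0,0],[-0.74,1.95,0,-7.6,0]]}}

```text
time: 10.8
tcp_pos: [0.4412, -0.1158, 0.2224]
tool_rot: [3.14, 0.001, 1.741]
ft_force: [0.3, -1.3, -0.3]
gripper_width: -0.0002
grasp_force: 0.0
```

{"api": "carry_out", "payload": {"series": [[0,0.08,0,0,0],[0,0.16,0,-0.3,0],[0,0.24,0,-0.6,0],[0.02,0.32,0,-0.9,0],[0.02,0.4,0,-1.2,0],[0.02,0.46,0,-1.3,0],[0.02,0.46,0,-1.3,0],[0.02,0.3,0,-1.3,0],[0.02,-0.2,0,-1.3,0],[0.02,-0.8,0,-1.3,0],[0.02,-1.2,0,-1.3,0],[0.02,-1.2,0,-1.3,0]]}}

```text
time: 12.0
tcp_pos: [0.4413, -0.1794, 0.2223]
tool_rot: [3.14, 0.003, 1.623]
ft_force: [-0.5, 0.3, 0.6]
gripper_width: -0.0001
grasp_force: 0.0
```

{"api": "carry_out", "payload": {"series": [[0,0,1,0,0],[0,0,2,0,0],[0,0,3,0,0],[0,-1,3.5,0,0],[0,-2,3.5,0,0],[0,-3,3.5,0,0],[0,-4,3.5,0,0],[0,-4,3.5,0,0],[0,-4,3.5,0,0]]}}

```text
time: 12.9
tcp_pos: [0.4406, -0.3765, 0.3962]
tool_rot: [-3.14, -0.001, 1.625]
ft_force: [0.2, 1.1, 0.4]
gripper_width: 0.0001
grasp_force: 0.0
```

Run:
```python
from workcell import monitor,cams
import cv2,numpy as np
s=monitor.observe();print(s["time"],s["tcp_pos"],s["ft_force"],s["qvel"])
a=cv2.resize(cams.grab_frame("top")[130:320,210:460,::-1],None,fx=1.6,fy=1.6,interpolation=2);b=cv2.resize(cams.grab_frame("side")[120:390,200:500,::-1],None,fx=1.3,fy=1.3)
w=np.zeros((360,800,3),np.uint8);w[:a.shape[0],:400]=a;w[:b.shape[0],405:795]=b;cv2.imwrite("pics/end.png",w)
```

```text
12.9 [ 0.44060456 -0.37653438  0.39621666] [0.18135277 1.08602156 0.40197252] [-0.06257986 -0.02334472 -0.02358439  0.02569174 -0.00842838  0.00668681
 -0.00677032]
```

View pics/end.png

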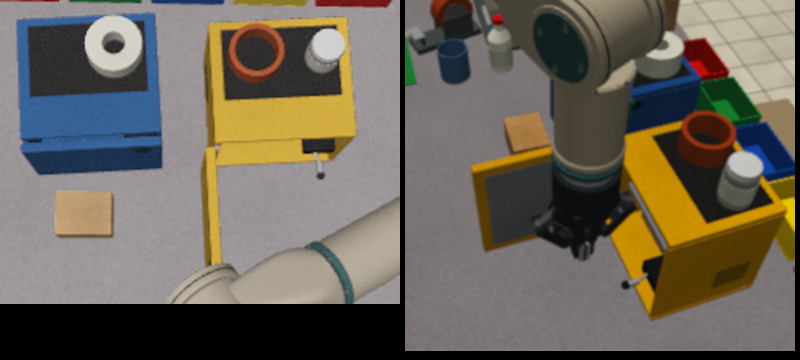

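The door is open square to the cupboard, its top edge running from (210,148) to (215,265) in the top crop. The blue door is shut, the things in view stand where they were, and the hand is clear. Handing in.

```bash
python3 -c "
from workcell import bot
print(bot.hand_in())"
```

```text
the job is handed in; nothing more can be done
None
```

The yellow door was pressed until its catch let go, sprang ajar by itself, and was pushed open to about 90° with the outside of the closed fingers; the last pictures show the blue door shut and the things in view undisturbed, and the job is handed in (no verdict was returned).

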